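# Open the child-safe wash-capsule bin

### The arm

A 7-joint arm with a two-finger parallel gripper is mounted at the origin on the work surface. World frame = base frame: x ahead of the robot, y to its left, z up, the work surface at z = 0. Lengths are in m, angles in rad, forces in N, time in s.
With the tool pointing down it reaches from about 0.35 to 0.9 m from the base axis. Payload 8.1 kg.
Tool frame: the origin (TCP) lies between the finger pads; the fingertips stand 11 mm ahead of it and the grasp point (between the pads) lies 8 mm behind it; z points along the fingers, y is the line along which they close (so a half turn about z gives the same grasp; the last joint's range is limited). The gripper opens to 92 mm and grips with 3 to 60 N. Pads are 19 mm wide; open, the fingers measure 130 mm over their backs; the gripper's body (75 mm by 190 mm) begins 47 mm behind the grasp point.
Start: joints at [1.23, 0.434, 0.025, 1.573, -0.012, 1.134, -0.075], TCP at [0.147, -0.607, 0.238] pointing down, gripper open.
Joint ranges: [-2.62, 2.62], [-0.44, 2.09], [-1.27, 1.32], [0.08, 2.57], [-1.32, 4.46], [0.12, 2], [-2.74, 2.74]. Speed limits (rad/s): [2.22, 2.22, 3.01, 3.01, 3.14, 3.14, 3.14].

### API

Orientations are given as a rotation vector (axis times angle).
In Python, from cell import observe, get_image, camera_params, sign_off gives the robot as it stands.
- The arm moves only by the shell command python3 -m pendant 'ROWS' [FORCE]. ROWS is JSON, one flat list of numbers, 7 for each row, row after row: the shift along the tool's x, y, z in m, then the turn, a rotation vector about the tool's x, y, z in rad, then the finger opening in m, from 0 to 0.0918. In form: [dx, dy, dz, rx, ry, rz, jaw, dx, dy, dz, rx, ry, rz, jaw, ...]. A call has 1 to 10 rows; each row shifts and turns the commanded pose from where the row before left it, along the tool's axes as they then stand; what a row does not reach is not made up. A row lasts 1/8 s, in which the tool goes at most 62.5 mm and 10.7 degrees, less where a joint would pass 70% of its speed; a pose out of reach is approached as far as the arm can. A call is refused whole if a number of a shift passes 0.0625 or a number of a turn 0.188, either way. A call with a gripper value outside its range is refused whole. The fingers move at their own pace and stop on an object; FORCE is the grip in N (left out, the last holds). Time passes only in rows, so rows that do not move let the fingers close. It gives the time, the measured TCP pose, the force, the opening and the grip force at its end, in the units of the state.
- observe(): the state, without advancing time (a new reading comes with each control period).
- get_image(name): name is "scene" or "top"; returns the picture (384x512x3 uint8, red, green, blue); there is no depth.
- camera_params(name): a dict with "intrinsics" (3x3 intrinsics, pixels), "eye" and "rotation" of the camera in the world. Camera axes: x right, y down, z forward; pixel columns grow to the right and rows downward; lengths in m; the calibration is good to about 2 mm. A picture is of the moment at which its call begins. camera_params takes no time and is no camera call.
- sign_off(): hands the job in; it is judged then, once.
The state is a dict: "clock": time; "joints": joint angles; "dq": joint speeds; "joint_efforts": joint torques, N m; "position": TCP position; "ee_rot": TCP orientation; "force": force on the tool from outside, world axes, zero at the start; "ft_torque": the same for the moment, N m; "width": opening from 0.0 (shut) to 1.0 (fully open); "gripper_force": force on a finger pad.
Only numpy, scipy, OpenCV 4.12 (cv2) and the standard library are available. Lean on these libraries where they do the work, as an engineer would, in place of code of your own. Each camera call takes 0.05 s, during which the arm holds its last target. There are 200 camera calls.

### The job

Open the child-safe capsule bin for the next wash: draw the orange slide bolt on the lid all the way back, raise the lid a little by its red bar until the hidden second catch stops it, then feel along the slot behind the bar for the catch's tab, push it to the bin's left to free the lid, and swing the lid up until it stands open by itself. Do not wrench the lid against the catch or ram the tab past its stop, and leave the bottle, tub and jar where they stand.

Things in the scene. Friction and masses are not known exactly. Their poses are not given: they have to be found in the camera images.
- bin: White plastic bin screwed to the bench, 150 (x) x 230 (y) x 109 mm high; origin at the centre of its underside, front face at its x = -75 mm towards -x, its left is +y. Its lid is hinged along the far edge (+x). A steel staple on its right (-y) side at x = -20 mm, up to 138 mm above the bench and out to y = -138 mm, holds the bolt's nose.
- bolt (a joint): Orange-knobbed slide bolt on top of the lid (m): 0 = shot under the staple, grows as it slides towards the bin's +y, 0.025 = fully drawn back (end stop). It lets the lid go from about 0.016. Friction about 2.5 N; it stays where it is left.
- bolt_knob (a point): Centre of the top of the bolt's orange knob: an upright block 16 (bin x) x 14 (bin y) x 34 mm high; its top is 35 mm above the lid's upper face. Moves with the bolt and lid.
- lid (a joint): Lid angle (rad): 0 = shut, grows as the front edge rises, 1.75 = end stop. Lid and bar weigh about 0.35 kg; a stiff friction hinge lets it stay at any angle where it is left; raising it takes 5 to 6 N at the bar. With the bolt drawn it rises to about 0.057 (11 mm at the bar), where the catch stops it; open means above 1.2. The tab can be pushed only with the lid above about 0.04.
- lid_hinge (a point): Point on the hinge axis (runs along the bin's y), middle of the lid: 75 mm behind the bin's centre, 110 mm above the bench.
- bar_mid (a point): Middle of the red lift bar: a round bar 16 mm in diameter along the bin's y, free over 176 mm between two brackets, carried by the lid 44 mm in front of the lid's front edge, 118 mm above the bench when shut; so an open slot 36 mm wide lies between bar and lid. 194 mm in front of the hinge axis and 8 mm above it.
- strip: Black strip on the bin's front face, 12 x 215 x 30 mm, carrying the hidden sprung catch; origin at the middle of the strip's lower edge on the front face (50 mm above the bench), axes as the bin's. A black ledge 48 mm deep under it (top 48 mm above the bench) and a black panel behind make the slot dark. More than 25 N on it or on its tab from the gripper breaks it.
- tab_range (a point): Middle, at top level, of where the catch's black tab can stand: in the slot behind the bar, 10 mm wide along y, top 121 mm and lower side 103 mm above the bench, filling the slot to within 4 mm of the shut bar. Its place along y differs each time, up to 35 mm either side of this fixed point, and is not measured.
- catch_rest (a point): Fixed point at the catch, on the front face 40 mm above the strip's lower edge. How the catch acts: 2.5 N on the tab starts it towards the bin's +y, 6 N holds it at its end stop after 14 mm; the lid is free from about 9 mm. It springs back when let go, so hold it over while the lid rises past the hook (lid from 0.057 to about 0.13 rad).
- claw: Steel claw hanging under the lid's left bracket, which the catch's hook holds; origin 88 mm to the left of the lid's middle, 178 mm in front of the hinge, on the lid's underside. More than 25 N between claw and catch breaks the catch.
- detergent: White detergent bottle with blue cap, radius 32, height 165 mm, origin under its centre; stands loose, bystander.
- tub: Green open tub, radius 42, height 85 mm, origin under its centre; stands loose, bystander.
- jar: White jar with red cap, radius 34, height 90 mm, origin under its centre; stands loose, bystander.

How it is judged:
On the way, in this order (a step that is already met when the one before it is completed fails the run):
1. the bolt is drawn fully back with the lid still down (value of joint bolt above 0.02 m and value of joint lid below 0.025 rad), for 0.1 s.
2. the lid is raised slightly and stands at the second catch (value of joint lid between 0.035 and 0.09 rad), for 0.2 s.
3. the lid is freed from the second catch (value of joint lid above 0.2 rad), for 0.1 s.
At the end, for the whole second after the job is handed in: The lid stands open at more than 1.2 rad, at rest and let go; the bolt is still drawn back (over 18 mm); bottle, tub and jar are within 30 mm of where they stood (value of joint lid above 1.2 rad and velocity of joint lid between -0.05 and 0.05 rad/s and value of joint bolt above 0.018 m and distance of each of detergent, tub, jar from where it was at the start of the episode below 0.03 m); the robot touches nothing.
It fails at once if the lid is wrenched against the catch, or the catch is forced with the lid down (over 25 N between claw and catch) (contact force between claw and strip above 25 N).
It fails at once if the gripper presses the tab or strip with more than 25 N (contact force between the fingers and strip above 25 N).
It fails at once if bottle, tub or jar is knocked over (angle between any of detergent, tub, jar's own z axis and vertical above 0.4 rad).
It also fails if it takes over 61 s, if anything falls off the work surface, if the arm or the gripper's body presses on something with over 40 N, if the wrist force passes 120 N, or if a joint passes its speed limit or range.

## Working session

There is one attempt and no reset: what is moved stays moved. The work goes in short steps, Python scripts to look and compute and a shell command to move; the robot and the scene stay as the last step left them, time stands still between calls to the robot, and variables do not carry over. Pictures are saved under pics/ and viewed, at most 10 in all, crops included, and the job is handed in when it is done.

```bash
mkdir -p pics; ls
python3 - <<'E'
from cell import *
import cv2,numpy as np
for n in("scene","top"):
    cv2.imwrite(f"pics/{n}0.png",get_image(n)[:,:,::-1]);p=camera_params(n);print(n,p)
o=observe();print(o)
E
```

```text
pics
scene {'intrinsics': array([[356.22996413,   0.        , 251.56478535],
       [  0.        , 356.22996413, 189.89026324],
       [  0.        ,   0.        ,   1.        ]]), 'eye': array([ 1.08950968, -0.05583342,  0.73326735]), 'rotation': array([-1.95686021, -1.62089751,  0.60632163])}
top {'intrinsics': array([[373.85836177,   0.        , 257.7461737 ],
       [  0.        , 373.85836177, 193.54964798],
       [  0.        ,   0.        ,   1.        ]]), 'eye': array([0.41801016, 0.04055669, 0.90147417]), 'rotation': array([-1.99793251,  2.21572861, -0.24462942])}
{'clock': 0.1, 'joints': array([ 1.23039176,  0.43515877,  0.02495207,  1.57398997, -0.01158679,
        1.13400855, -0.07513101]), 'dq': array([ 0.00051028,  0.00085799, -0.00041098, -0.00379329,  0.00104977,
        0.00016497, -0.00064162]), 'joint_efforts': array([ 3.24816385e-03, -6.69121742e+01,  9.88333449e-01, -3.15144217e+01,
       -6.04608818e-02,  3.73795198e-02, -5.78034090e-06]), 'position': array([ 0.14708545, -0.60699373,  0.23702605]), 'ee_rot': array([-3.11804693e+00, -3.72381188e-01,  4.69482822e-04]), 'force': array([ 0.48122895, -0.18145273,  0.05945463]), 'ft_torque': array([-0.01954717,  0.03603778,  0.00220221]), 'gripper_force': 0.0, 'width': 0.9949741719688939}
```

View pics/scene0.png

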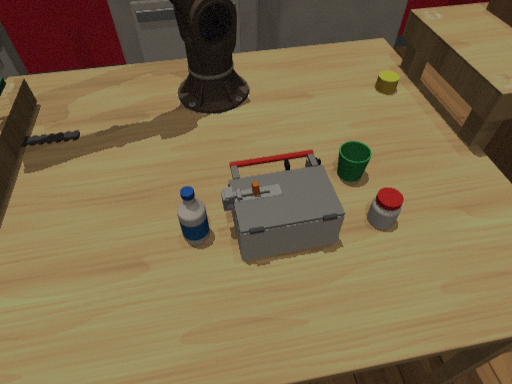

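View pics/top0.png

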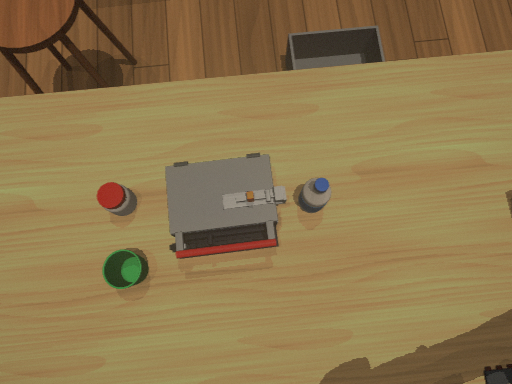

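```bash
cat > h.py <<'E'
import numpy as np,cv2
from scipy.spatial.transform import Rotation as R
from cell import *
def ray(n,px):
    p=camera_params(n);d=np.linalg.inv(p['intrinsics'])@np.array([px[0],px[1],1.]);return p['eye'],R.from_rotvec(p['rotation']).as_matrix()@d
def atz(n,px,z):
    e,d=ray(n,px);return e+d*(z-e[2])/d[2]
def proj(n,X):
    p=camera_params(n);c=R.from_rotvec(p['rotation']).as_matrix().T@(np.atleast_2d(X)-p['eye']).T
    c=p['intrinsics']@c;return (c[:2]/c[2]).T
E
python3 - <<'E'
from h import *
a=cv2.imread("pics/top0.png");b=cv2.imread("pics/scene0.png")
g=lambda i:(255*(i/255.)**.5).astype(np.uint8)
A=cv2.resize(g(a[145:265,155:335]),None,fx=4,fy=4,interpolation=2);B=cv2.resize(g(b[140:260,170:350]),None,fx=4,fy=4,interpolation=2)
cv2.imwrite("pics/c1.png",A);cv2.imwrite("pics/c2.png",B)
for n,i in(("top",a),("scene",b)):
    h=cv2.cvtColor(i,cv2.COLOR_BGR2HSV)
    m=((h[...,0]<6)|(h[...,0]>174))&(h[...,1]>150)&(h[...,2]>80)
    k,l,s,c=cv2.connectedComponentsWithStats(m.astype(np.uint8))
    for j in range(1,k):
        if 40<s[j,4]<1500: print(n,'red',s[j],c[j],cv2.minAreaRect(np.argwhere(l==j)[:,::-1].astype(np.float32)))
    m=(h[...,0]>8)&(h[...,0]<18)&(h[...,1]>170)&(h[...,2]>90)
    k,l,s,c=cv2.connectedComponentsWithStats(m.astype(np.uint8))
    for j in range(1,k):
        if 15<s[j,4]<400: print(n,'or',s[j],c[j])
E
```

```text
top red [ 97 182  27  27 519] [109.98458574 194.89017341] ((110.2500228881836, 194.75001525878906), (24.041629791259766, 26.16295051574707), 45.0)
top red [176 239 100  19 710] [225.73098592 247.86197183] ((225.7279052734375, 247.80027770996094), (7.271092414855957, 99.9743881225586), 82.78573608398438)
scene red [ 5  1 19 18 62] [11.30645161  9.38709677] ((12.09756088256836, 10.37804889678955), (20.302589416503906, 9.526599884033203), 38.65980529785156)
scene red [101  38  24  27 191] [113.61256545  52.21989529] ((112.00460052490234, 51.34862518310547), (26.723356246948242, 18.00713539123535), 73.3007583618164)
scene red [230 150  83  17 407] [270.91891892 158.28992629] ((271.1618347167969, 158.552001953125), (5.550086975097656, 83.32733917236328), 81.25383758544922)
scene red [377 188  26  20 397] [389.9395466  197.25944584] ((389.5, 197.5), (19.0, 25.0), 90.0)
scene or [252 181   7   6  33] [254.90909091 183.66666667]
```

View pics/c1.png

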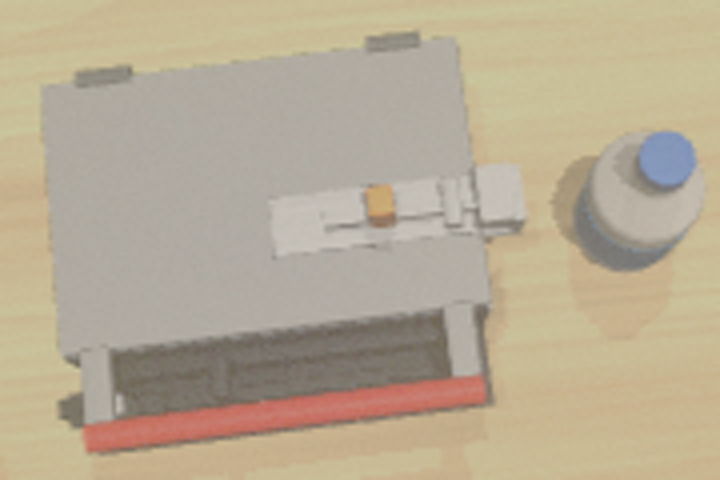

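View pics/c2.png

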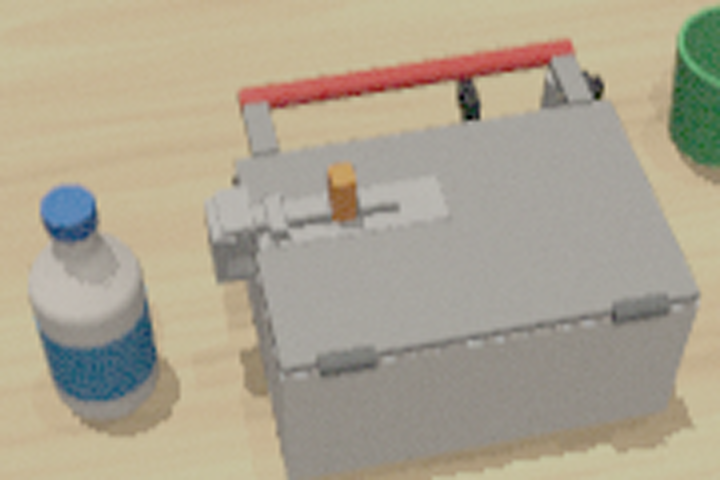

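The top view shows the red bar from (176,256) to (276,243) and the knob at about (250,196). The scene crop shows the black tab behind the bar, at full-image (287,165). I'll fit the bin pose from these points.

```bash
cat >> h.py <<'E'
def W(q,X): # bin -> world
    c,s=np.cos(q[2]),np.sin(q[2]);X=np.atleast_2d(X);return np.c_[q[0]+c*X[:,0]-s*X[:,1],q[1]+s*X[:,0]+c*X[:,1],X[:,2]]
E
python3 - <<'E'
from h import *
from scipy.optimize import least_squares as LS
T=lambda x,y:(155+x/4,145+y/4)
S=lambda x,y:(170+x/4,140+y/4)
# params x,y,yaw,lidtop,lidhalf,knobx,knoby
def pts(p):
    h,w,kx,ky,bl=p[3:8]
    return [("top",T(42,86),(.075,w,h)),("top",T(456,38),(.075,-w,h)),("top",T(490,300),(-.075,-w,h)),("top",T(64,358),(-.075,w,h)),
    ("scene",S(697,297),(.075,w,h)),("scene",S(276,370),(.075,-w,h)),("scene",S(613,103),(-.075,w,h)),("scene",S(240,158),(-.075,-w,h)),
    ("top",T(86,437),(-.119,bl,.118)),("top",T(486,388),(-.119,-bl,.118)),("scene",S(572,48),(-.119,bl,.118)),("scene",S(240,98),(-.119,-bl,.118)),
    ("top",T(380,192),(kx,ky,h+.035)),("scene",S(342,168),(kx,ky,h+.035)),("scene",S(283,477),(.075,-.115,.0))]
def f(p):return np.ravel([proj(n,W(p,X))[0]-u for n,u,X in pts(p)])
r=LS(f,[.45,.1,.12,.115,.115,-.02,-.04,.105],loss='soft_l1');q=r.x
print(q.round(4));print(f(q).reshape(-1,2).round(1))
# tab: y in bin, on plane; z top .121, x between -.111+.. centre of slot
for n,u in(("scene",S(468,84)),("top",T(222,372))):
    for y in [None]:
        g=LS(lambda a:proj(n,W(q,(a[0],a[1],.121)))[0]-u,[-.093,0]).x;print(n,'tab',g)
print('bar',W(q,(-.119,0,.118)),'knob',W(q,(q[5],q[6],q[3]+.035)),'hinge',W(q,(.075,0,.11)))
for n,u,z in(("top",(321,186),.16),("top",(125,270),.085),("top",(112,196),.09)):print(atz(n,u,z))
E
```

```text
[ 0.6033  0.1019  0.0152  0.113   0.1143 -0.0172 -0.0619  0.1044]
[[ 0.4 -0.5]
 [ 0.1 -0.2]
 [ 0.4  1. ]
 [-0.5 -0.8]
 [ 0.2 -0.2]
 [ 0.9 -0.3]
 [-1.3 -0.7]
 [-1.4  0.1]
 [-0.4 -0.3]
 [-0.4 -0. ]
 [-0.3 -0.2]
 [-0.3 -0.2]
 [-0.   0.9]
 [ 0.   2.5]
 [ 0.6  0.2]]
scene tab [-0.09831937  0.03266395]
top tab [-0.09493991  0.03033673]
bar [[0.4842713  0.10011542 0.118     ]] knob [[0.58700094 0.03977515 0.14802834]] hinge [[0.67824888 0.10306505 0.11      ]]
[ 0.58582693 -0.10610642  0.16      ]
[0.46267503 0.32220057 0.085     ]
[0.62692074 0.34506819 0.09      ]
```

Fit is consistent: yaw is 0.015 rad, the lid top is at 113 mm, and both cameras put the tab at bin y ≈ +31 mm. The knob is at bin (-20,-62). I'll turn the tool so the jaws close along bin x, then go over the knob.

```bash
cat >> h.py <<'E'
Q=np.array([.6033,.1019,.0152])
def go(*X): # bin-frame target of TCP -> shift in tool axes, and turn to nominal (toolx=biny, tooly=binx, z down)
    o=observe();M=R.from_rotvec(o['ee_rot']).as_matrix()
    N=R.from_euler('z',Q[2]).as_matrix()@np.array([[0,1,0],[1,0,0],[0,0,-1.]])
    c,s=np.cos(Q[2]),np.sin(Q[2]);d=o['position']-[Q[0],Q[1],0];b=np.array([c*d[0]+s*d[1],-s*d[0]+c*d[1],d[2]])
    print('t',o['clock'],'bin TCP mm',(b*1e3).round(1),'F',o['force'].round(1),'w',round(o['width']*91.8,1),'gf',o['gripper_force'],'j',o['joints'].round(2))
    print('turn',R.from_matrix(M.T@N).as_rotvec().round(4))
    if X: print('shift',(M.T@(W(Q,X)[0]-o['position'])).round(4))
E
python3 -m pendant '[0,0,0,0,0,-0.18,0.06, 0,0,0,0,0,-0.18,0.06, 0,0,0,0,0,-0.18,0.06, 0,0,0,0,0,-0.18,0.06, 0,0,0,0,0,-0.18,0.06, 0,0,0,0,0,-0.18,0.06, 0,0,0,0,0,-0.18,0.06, 0,0,-0.02,0,0,-0.089,0.06]' 20
python3 -c "
from h import *
go(-.02,-.062,.26)"
```

```text
clock: 1.1
position: [0.1466, -0.6063, 0.256]
ee_rot: [-2.196, -2.241, -0.003]
force: [0.6, -0.5, 0.4]
width: 0.653
gripper_force: 0.0
t 1.1 bin TCP mm [-467.4 -701.2  256. ] F [ 0.6 -0.5  0.4] w 60.0 gf 0.0 j [ 1.44  0.44 -0.28  1.53  0.13  1.19  1.16]
turn [-0.0011 -0.0039  0.0049]
shift [ 0.637   0.4506 -0.002 ]
```

```bash
python3 -m pendant '[0.05,0.036,0,0,0,0,0.06, 0.05,0.036,0,0,0,0,0.06, 0.05,0.036,0,0,0,0,0.06, 0.05,0.036,0,0,0,0,0.06, 0.05,0.036,0,0,0,0,0.06, 0.05,0.036,0,0,0,0,0.06, 0.05,0.036,0,0,0,0,0.06, 0.05,0.036,0,0,0,0,0.06, 0.05,0.036,0,0,0,0,0.06, 0.05,0.036,0,0,0,0,0.06]'
python3 -c "
from h import *
go(-.02,-.062,.24)"
```

```text
clock: 2.35
position: [0.4999, -0.1003, 0.2576]
ee_rot: [2.204, 2.238, -0.001]
force: [1.2, -1.2, -0.3]
width: 0.653
gripper_force: 0.0
t 2.35 bin TCP mm [-106.5 -200.6  257.6] F [ 1.2 -1.2 -0.3] w 59.9 gf 0.0 j [ 0.57  0.29 -0.6   1.78  0.18  1.12 -0.07]
turn [-0.0002  0.0003  0.0002]
shift [0.1386 0.0865 0.0175]
```

```bash
python3 -m pendant '[0.046,0.029,0,0,0,0,0.06, 0.046,0.029,0,0,0,0,0.06, 0.046,0.029,0.018,0,0,0,0.06, 0,0,0,0,0,0,0.06]'
python3 - <<'E'
from h import *
go(-.02,-.062,.135)
a=get_image("top")[:,:,::-1];b=get_image("scene")[:,:,::-1]
cv2.imwrite("pics/m1.png",np.hstack([cv2.resize(a[130:270,190:330],(390,390),interpolation=2),cv2.resize(b[100:240,190:330],(390,390),interpolation=2)]))
E
```

```text
clock: 2.85
position: [0.584, 0.0427, 0.2379]
ee_rot: [-2.194, -2.244, -0.0]
force: [-0.5, -0.4, -0.2]
width: 0.652
gripper_force: 0.0
t 2.85 bin TCP mm [-20.2 -58.9 237.9] F [-0.5 -0.4 -0.2] w 59.9 gf 0.0 j [ 0.27  0.45 -0.62  1.63  0.27  1.15 -0.39]
turn [-0.0024 -0.0028  0.0074]
shift [-0.0034  0.0004  0.1029]
```

View pics/m1.png

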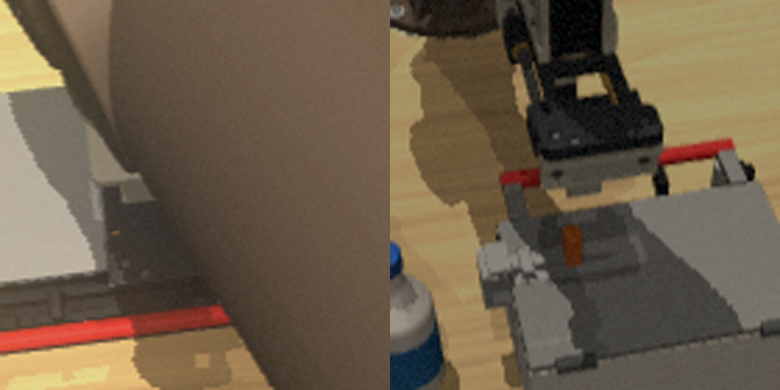

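The right half shows the open gripper over the knob (knob at about (572,245) in the composite). This agrees with the computed pose, so I'll descend.

```bash
python3 -m pendant '[-0.003,0,0.035,0,0,0,0.06, 0,0,0.035,0,0,0,0.06, 0,0,0.02,0,0,0,0.06, 0,0,0.012,0,0,0,0.06, 0,0,0,0,0,0,0.06]'
python3 -c "
from h import *
go(-.02,-.062,.135)"
python3 -m pendant '[0,0,0,0,0,0,0.0, 0,0,0,0,0,0,0, 0,0,0,0,0,0,0, 0,0,0,0,0,0,0]' 20
```

```text
clock: 3.58
position: [0.5837, 0.0334, 0.1375]
ee_rot: [-2.205, -2.237, 0.002]
force: [-0.2, 0.1, 0.5]
width: 0.647
gripper_force: 0.0
t 3.575 bin TCP mm [-20.6 -68.2 137.5] F [-0.2  0.1  0.5] w 59.4 gf 0.0 j [ 0.25  0.54 -0.57  1.75  0.35  0.95 -0.45]
turn [-0.0008  0.0006 -0.0007]
shift [0.0062 0.0006 0.0025]
clock: 4.08
position: [0.5841, 0.0346, 0.138]
ee_rot: [2.203, 2.239, 0.0]
force: [-0.1, 1.0, -0.3]
width: 0.267
gripper_force: 0.0
```

```bash
python3 -m pendant '[0,0,0,0,0,0,0, 0,0,0,0,0,0,0, 0,0,0,0,0,0,0]'
python3 -c "
from h import *
go()"
```

```text
clock: 4.45
position: [0.5851, 0.0347, 0.1379]
ee_rot: [2.203, 2.238, 0.003]
force: [5.3, -0.1, -2.6]
width: 0.171
gripper_force: 20.0
t 4.45 bin TCP mm [-19.2 -67.  137.9] F [ 5.3 -0.1 -2.6] w 15.7 gf 19.978482127189636 j [ 0.25  0.54 -0.58  1.75  0.35  0.95 -0.45]
turn [ 0.0019 -0.0004  0.0006]
```

Gripped at 16 mm, which is the knob's width. Now I'll draw the bolt in small steps.

```bash
python3 -m pendant '[0.005,0,0,0,0,0,0, 0.005,0,0,0,0,0,0, 0.005,0,0,0,0,0,0, 0.005,0,0,0,0,0,0, 0,0,0,0,0,0,0]'
python3 -m pendant '[0.003,0,0,0,0,0,0, 0.003,0,0,0,0,0,0, 0,0,0,0,0,0,0, 0,0,0,0,0,0,0]'
python3 -c "
from h import *
go()"
```

```text
clock: 5.08
position: [0.5847, 0.0546, 0.1379]
ee_rot: [2.203, 2.238, 0.002]
force: [4.5, -0.2, -2.6]
width: 0.172
gripper_force: 20.0
clock: 5.58
position: [0.5846, 0.0562, 0.1378]
ee_rot: [2.205, 2.232, -0.005]
force: [4.7, -11.0, 2.2]
width: 0.167
gripper_force: 20.0
t 5.575 bin TCP mm [-19.4 -45.4 137.8] F [  4.7 -11.    2.2] w 15.3 gf 20.014630258083344 j [ 0.21  0.54 -0.57  1.75  0.36  0.95 -0.5 ]
turn [ 0.0008  0.0051 -0.0028]
```

```bash
python3 -m pendant '[0.002,0,0,0,0,0,0, 0.002,0,0,0,0,0,0, 0,0,0,0,0,0,0]' 40
python3 - <<'E'
from h import *
go()
a=get_image("scene")[:,:,::-1]
cv2.imwrite("pics/m2.png",cv2.resize(a[130:230,200:340],None,fx=5,fy=5,interpolation=2))
E
```

```text
clock: 5.95
position: [0.5846, 0.0565, 0.1377]
ee_rot: [2.206, 2.227, -0.011]
force: [3.7, -20.7, 5.1]
width: 0.168
gripper_force: 40.1
t 5.95 bin TCP mm [-19.4 -45.2 137.7] F [  3.7 -20.7   5.1] w 15.4 gf 40.056177377700806 j [ 0.2   0.54 -0.57  1.75  0.36  0.96 -0.5 ]
turn [ 0.0001  0.0097 -0.0056]
```

View pics/m2.png

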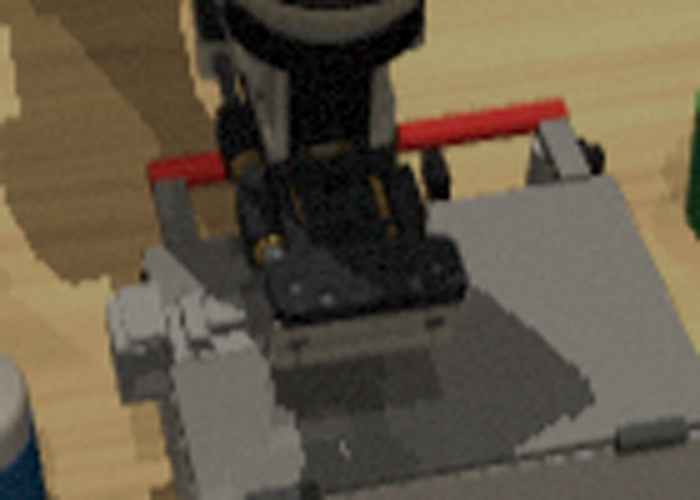

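It is at a hard stop: 20 N and no further motion. I'll relax, open, lift off and check the knob.

```bash
python3 -m pendant '[-0.005,0,0,0,0,0,0, 0,0,0,0,0,0,0.04, 0,0,0,0,0,0,0.06, 0,0,0,0,0,0,0.06, 0,0,-0.03,0,0,0,0.06, 0,-0.03,-0.05,0,0,0,0.06, 0,-0.0620,0,0,0,0,0.06, 0,0,0,0,0,0,0.06]' 20
python3 - <<'E'
from h import *
go(-.119,0.005,.20)
b=get_image("scene")[:,:,::-1]
h=cv2.cvtColor(b,cv2.COLOR_BGR2HSV)
m=(h[...,0]>4)&(h[...,0]<20)&(h[...,1]>170)&(h[...,2]>40);m[:150]=0;m[220:]=0;m[:,:235]=0;m[:,300:]=0
k,l,s,c=cv2.connectedComponentsWithStats(m.astype(np.uint8))
for j in range(1,k):
    if s[j,4]>10: print(s[j],c[j])
for y in(-.062,-.037):print(y,proj("scene",W(Q,[(-.02,y,.148),(-.02,y,.114)])))
cv2.imwrite("pics/m3.png",cv2.resize((255*(b[130:230,200:340]/255.)**.6).astype(np.uint8),None,fx=5,fy=5,interpolation=2))
E
```

```text
clock: 7.0
position: [0.4864, 0.0581, 0.2172]
ee_rot: [-2.2, -2.242, 0.008]
force: [1.0, 0.7, 0.2]
width: 0.651
gripper_force: 0.0
t 7.0 bin TCP mm [-117.6  -42.   217.2] F [1.  0.7 0.2] w 59.8 gf 0.0 j [ 0.3   0.31 -0.66  1.88  0.23  1.03 -0.44]
turn [-0.0038  0.003   0.0035]
shift [ 0.0471 -0.0012  0.0171]
[261 179   8  15  84] [264.55952381 185.80952381]
-0.062 [[255.20177121 183.54784312]
 [255.24493772 193.48189394]]
-0.037 [[266.35352263 181.7812965 ]
 [266.03849912 191.7353045 ]]
```

View pics/m3.png

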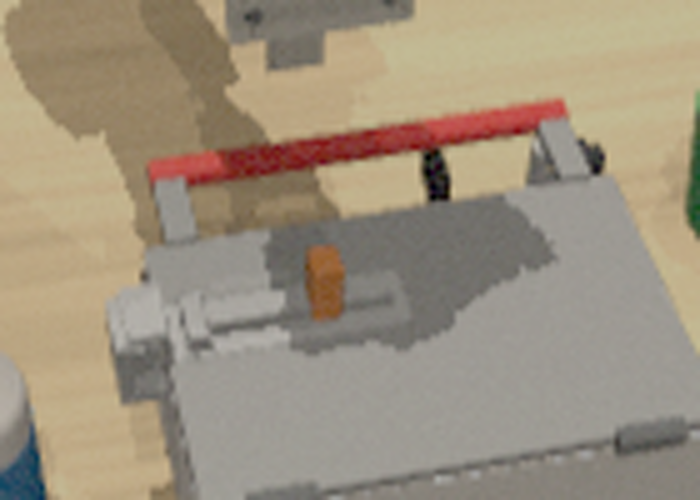

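The knob centre is now at px 264.6, about 21–22 mm of travel. That is close to the 20 mm threshold, so I'll confirm the stop by nudging it with closed fingers from the -y side.

```bash
python3 -m pendant '[-0.02,0.0485,0,0,0,0,0, -0.01,0.0485,0.0,0,0,0,0, 0,0,0.045,0,0,0,0, 0,0,0.025,0,0,0,0, 0,0,0.012,0,0,0,0, 0,0,0,0,0,0,0]'
python3 -c "
from h import *
go(-.02,-.06,.136)"
```

```text
clock: 7.8
position: [0.5857, 0.0297, 0.1334]
ee_rot: [-2.199, -2.236, 0.011]
force: [-9.6, 0.7, -9.6]
width: 0.103
gripper_force: 20.0
t 7.8 bin TCP mm [-18.7 -72.  133.4] F [-9.6  0.7 -9.6] w 9.4 gf 19.976227283477783 j [ 0.26  0.55 -0.57  1.75  0.35  0.96 -0.44]
turn [-0.0086  0.0009  0.0015]
shift [ 0.012  -0.0013 -0.0026]
```

```bash
python3 -m pendant '[0,0,0,0,0,0,0.03, 0,0,0,0,0,0,0.03, 0,0,-0.006,0,0,0,0.03, 0,0,0,0,0,0,0, 0,0,0,0,0,0,0, 0,0,0,0,0,0,0]'
python3 -c "
from h import *
go(-.02,-.06,.136)"
```

```text
clock: 8.55
position: [0.5892, 0.0296, 0.1417]
ee_rot: [2.204, 2.239, 0.0]
force: [-0.0, -1.1, 0.7]
width: 0.05
gripper_force: 0.0
t 8.55 bin TCP mm [-15.2 -72.  141.7] F [-0.  -1.1  0.7] w 4.6 gf 0.0 j [ 0.26  0.54 -0.58  1.74  0.35  0.96 -0.44]
turn [0.0001 0.0001 0.0006]
shift [ 0.012  -0.0048  0.0057]
```

```bash
python3 -m pendant '[0.004,-0.004,0,0,0,0,0, 0.006,0,0,0,0,0,0, 0.004,0,0,0,0,0,0, 0,0,0,0,0,0,0]'
python3 -m pendant '[0.003,0,0,0,0,0,0, 0.003,0,0,0,0,0,0, 0,0,0,0,0,0,0]'
python3 -c "
from h import *
go(-.02,-.06,.136)"
```

```text
clock: 9.05
position: [0.5847, 0.043, 0.1416]
ee_rot: [2.203, 2.238, -0.002]
force: [-1.2, -2.7, 1.9]
width: 0.004
gripper_force: 1.7
clock: 9.43
position: [0.5846, 0.0435, 0.1414]
ee_rot: [2.206, 2.231, -0.01]
force: [-1.8, -18.1, 6.4]
width: 0.005
gripper_force: 8.9
t 9.425 bin TCP mm [-19.5 -58.1 141.4] F [ -1.8 -18.1   6.4] w 0.4 gf 8.91106903553009 j [ 0.23  0.54 -0.57  1.75  0.35  0.97 -0.47]
turn [-0.0017  0.0078 -0.0038]
shift [-0.0018 -0.0004  0.0055]
```

The stop is hard here too (18 N, no motion), so the bolt is fully drawn. Next I'll go over the bar at bin y ≈ +5 mm, which is short of the tab (its -y face is at about +26 mm).

```bash
python3 -m pendant '[-0.012,0,0,0,0,0,0, 0,0,-0.055,0,0,0,0.028, 0.035,-0.05,0,0,0,0,0.028, 0.035,-0.05,0,0,0,0,0.028, 0,0,0,0,0,0,0.028]' 25
python3 -c "
from h import *
go(-.119,.005,.103)"
```

```text
clock: 10.05
position: [0.4804, 0.1096, 0.1973]
ee_rot: [-2.195, -2.246, -0.0]
force: [1.3, -0.5, 0.9]
width: 0.301
gripper_force: 0.0
t 10.05 bin TCP mm [-122.8    9.5  197.3] F [ 1.3 -0.5  0.9] w 27.6 gf 0.0 j [ 0.2   0.34 -0.67  1.9   0.25  0.98 -0.56]
turn [-0.0004 -0.0007  0.0078]
shift [-0.0046  0.0038  0.0942]
```

```bash
python3 -m pendant '[-0.003,0.002,0.04,0,0,0,0.028, 0,0,0,0,0,0,0.028, 0,0,0,0,0,0,0.028]'
python3 -c "
from h import *
go(-.119,.005,.103)"
```

```text
clock: 10.42
position: [0.4866, 0.1033, 0.1574]
ee_rot: [-2.204, -2.239, -0.001]
force: [-0.3, -0.1, 0.5]
width: 0.307
gripper_force: 0.0
t 10.425 bin TCP mm [-116.7    3.2  157.4] F [-0.3 -0.1  0.5] w 28.2 gf 0.0 j [ 0.18  0.4  -0.64  1.94  0.3   0.9  -0.6 ]
turn [ 0.0002 -0.0007  0.0005]
shift [ 0.0017 -0.0023  0.0544]
```

```bash
python3 -m pendant '[0,-0.002,0.012,0,0,0,0.028, 0,0,0.012,0,0,0,0.028, 0,0,0.0,0,0,0,0.028]'
python3 -m pendant '[0,0,0.015,0,0,0,0.028, 0,0,0.015,0,0,0,0.028, 0,0,0.0,0,0,0,0.028]'
python3 -m pendant '[0,0,0,0,0,0,0, 0,0,0,0,0,0,0, 0,0,0.0,0,0,0,0]' 25
python3 -c "
from h import *
go(-.119,.005,.103)"
```

```text
clock: 10.8
position: [0.4832, 0.1027, 0.1317]
ee_rot: [-2.203, -2.239, 0.003]
force: [-0.2, -0.3, -0.2]
width: 0.306
gripper_force: 0.0
clock: 11.18
position: [0.4829, 0.1027, 0.1012]
ee_rot: [-2.202, -2.238, 0.004]
force: [-0.7, 0.4, 0.8]
width: 0.303
gripper_force: 0.0
clock: 11.55
position: [0.4847, 0.1032, 0.1031]
ee_rot: [2.203, 2.238, 0.002]
force: [3.7, 0.6, -2.4]
width: 0.162
gripper_force: 25.0
t 11.55 bin TCP mm [-118.5    3.1  103.1] F [ 3.7  0.6 -2.4] w 14.8 gf 24.997451305389404 j [ 0.14  0.47 -0.6   2.    0.37  0.78 -0.66]
turn [ 0.0016 -0.0005  0.0005]
shift [ 0.0019 -0.0005  0.0001]
```

The bar is gripped. I'll lift about 10 mm in small steps and watch the force.

```bash
python3 -m pendant '[0,0,-0.003,0,0,0,0, 0,0,-0.003,0,0,0,0, 0,0,-0.002,0,0,0,0, 0,0,0,0,0,0,0]'
python3 -m pendant '[0,0,-0.0015,0,0,0,0, 0,0,0,0,0,0,0]'
python3 -m pendant '[0,0,-0.001,0,0,0,0, 0,0,0,0,0,0,0]'
```

```text
clock: 12.05
position: [0.4852, 0.1032, 0.1112]
ee_rot: [2.203, 2.238, 0.003]
force: [5.8, 0.8, -4.5]
width: 0.163
gripper_force: 25.0
clock: 12.3
position: [0.4853, 0.1032, 0.1127]
ee_rot: [2.203, 2.238, 0.004]
force: [6.5, 1.2, -4.2]
width: 0.167
gripper_force: 25.0
clock: 12.55
position: [0.4854, 0.1032, 0.1136]
ee_rot: [2.203, 2.238, 0.004]
force: [7.5, 1.0, -6.8]
width: 0.161
gripper_force: 25.0
```

```bash
python3 -m pendant '[0,0,0,0,0,0,0.022, 0,0,0,0,0,0,0.022, 0.005,0,0,0,0,0,0.022, 0.003,0,0,0,0,0,0.022, 0,0,0,0,0,0,0.022]'
python3 -c "
from h import *
go(-.119,.017,.113)"
```

```text
clock: 13.18
position: [0.4837, 0.1115, 0.1132]
ee_rot: [-2.203, -2.24, -0.0]
force: [-0.7, -0.5, 0.2]
width: 0.238
gripper_force: 0.0
t 13.175 bin TCP mm [-119.4   11.4  113.2] F [-0.7 -0.5  0.2] w 21.8 gf 0.0 j [ 0.13  0.45 -0.61  1.99  0.36  0.81 -0.67]
turn [-0.     -0.0001  0.0015]
shift [0.0056 0.0004 0.0003]
```

```bash
python3 -m pendant '[0.003,0,0,0,0,0,0.022, 0,0,0,0,0,0,0.022]'|sed -n '2p;4p'
python3 -m pendant '[0.003,0,0,0,0,0,0.022, 0,0,0,0,0,0,0.022]'|sed -n '2p;4p'
python3 -m pendant '[0.003,0,0,0,0,0,0.022, 0,0,0,0,0,0,0.022]'|sed -n '2p;4p'
```

```text
position: [0.4838, 0.1143, 0.1132]
force: [0.4, 0.5, 0.6]
position: [0.4837, 0.1166, 0.1132]
force: [0.0, -1.7, 1.6]
position: [0.4836, 0.1198, 0.1131]
force: [0.1, -3.1, -0.4]
```

```bash
python3 -m pendant '[0.003,0,0,0,0,0,0.022, 0,0,0,0,0,0,0.022]'|sed -n '2p;4p'
python3 -m pendant '[0.003,0,0,0,0,0,0.022, 0,0,0,0,0,0,0.022]'|sed -n '2p;4p'
python3 -m pendant '[0.003,0,0,0,0,0,0.022, 0,0,0,0,0,0,0.022]'|sed -n '2p;4p'
```

```text
position: [0.4836, 0.123, 0.1132]
force: [-0.2, -4.4, -0.1]
position: [0.4835, 0.126, 0.1132]
force: [1.2, -5.5, 0.6]
position: [0.4835, 0.1288, 0.1131]
force: [-0.4, -5.7, 1.6]
```

The tab is pushed about 13 mm with 5.7 N holding it. I'll grip the bar here and lift past the hook.

```bash
python3 -m pendant '[0,0,0,0,0,0,0, 0,0,0,0,0,0,0, 0,0,0,0,0,0,0]' 25|sed -n '2,6p'
python3 -m pendant '[0,0,-0.002,0,0,0,0, 0,0,-0.002,0,0,0,0, 0,0,0,0,0,0,0]'|sed -n '2,6p'
```

```text
position: [0.4849, 0.1287, 0.1134]
ee_rot: [2.204, 2.237, 0.003]
force: [6.0, -4.8, -2.3]
width: 0.166
gripper_force: 26.0
position: [0.4852, 0.1287, 0.1171]
ee_rot: [2.204, 2.237, 0.003]
force: [8.3, -4.8, -8.4]
width: 0.165
gripper_force: 27.8
```

```bash
python3 -m pendant '[0,0.0005,-0.003,0,0,0,0, 0,0.0005,-0.003,0,0,0,0, 0,0,0,0,0,0,0]'|sed -n '2,6p'
python3 -m pendant '[0,0.001,-0.003,0,0,0,0, 0,0.001,-0.004,0,0,0,0, 0,0.001,-0.005,0,0,0,0, 0,0,0,0,0,0,0]'|sed -n '2,6p'
```

```text
position: [0.486, 0.1287, 0.123]
ee_rot: [2.204, 2.237, 0.003]
force: [7.6, -3.9, -7.3]
width: 0.165
gripper_force: 27.7
position: [0.488, 0.1289, 0.1352]
ee_rot: [2.204, 2.239, 0.001]
force: [2.6, -4.4, -1.9]
width: 0.161
gripper_force: 25.0
```

```bash
cat >> h.py <<'E'
def bar(show=0):
    b=get_image("scene")[:,:,::-1];h=cv2.cvtColor(b,cv2.COLOR_BGR2HSV)
    m=((h[...,0]<6)|(h[...,0]>174))&(h[...,1]>150)&(h[...,2]>50);m[:90]=0;m[240:]=0;m[:,:215]=0;m[:,335:]=0
    ys,xs=np.nonzero(m)
    best=min((np.median([abs((p:=proj("scene",W(Q,[(.075-.194*np.cos(t)+.008*np.sin(t),s,.11+.194*np.sin(t)+.008*np.cos(t)) for s in(.1,-.1)])))[0,1]+(x-p[0,0])*(p[1,1]-p[0,1])/(p[1,0]-p[0,0])-y) for x,y in zip(xs[::5],ys[::5])]),t) for t in np.arange(0,1.75,.02))
    print('lid est (err px, rad)',best,len(xs))
    return b
E
python3 -c "
from h import *
go(-.119,.017,.113);b=bar();cv2.imwrite('pics/m4.png',cv2.resize(b[100:240,190:360],None,fx=4,fy=4,interpolation=2))"
```

```text
t 16.3 bin TCP mm [-114.8   28.7  135.2] F [ 2.6 -4.4 -1.9] w 14.8 gf 24.99396711587906 j [ 0.11  0.44 -0.63  1.95  0.33  0.86 -0.67]
turn [ 0.0006 -0.0001  0.0004]
shift [-0.0117 -0.0042  0.0222]Traceback (most recent call last):
  File "<string>", line 3, in <module>
    go(-.119,.017,.113);b=bar();cv2.imwrite('pics/m4.png',cv2.resize(b[100:240,190:360],None,fx=4,fy=4,interpolation=2))
                          ~~~^^
  File "h.py", line 25, in bar
    best=min((np.median([abs((p:=proj("scene",W(Q,[(.075-.194*np.cos(t)+.008*np.sin(t),s,.11+.194*np.sin(t)+.008*np.cos(t)) for s in(.1,-.1)])))[0,1]+(x-p[0,0])*(p[1,1]-p[0,1])/(p[1,0]-p[0,0])-y) for x,y in zip(xs[::5],ys[::5])]),t) for t in np.arange(0,1.75,.02))
  File "h.py", line 25, in <genexpr>
    best=min((np.median([abs((p:=proj("scene",W(Q,[(.075-.194*np.cos(t)+.008*np.sin(t),s,.11+.194*np.sin(t)+.008*np.cos(t)) for s in(.1,-.1)])))[0,1]+(x-p[0,0])*(p[1,1]-p[0,1])/(p[1,0]-p[0,0])-y) for x,y in zip(xs[::5],ys[::5])]),t) for t in np.arange(0,1.75,.02))
                                 ~~~~^^^^^^^^^^^^^^^^^^^^^^^^^^^^^^^^^^^^^^^^^^^^^^^^^^^^^^^^^^^^^^^^^^^^^^^^^^^^^^^^^^^^^^^^^^^^^^^^^^^^^^^^^^
  File "h.py", line 9, in proj
    p=camera_params(n);c=R.from_rotvec(p['rotation']).as_matrix().T@(np.atleast_2d(X)-p['eye']).T
ValueError: time passes only in moves, steps and waits
```

Too many `camera_params` calls inside the loop, so I'll vectorise it.

```bash
python3 - <<'E'
s=open('h.py').read();i=s.index('    best=min(')
open('h.py','w').write(s[:i]+'''    T=np.arange(0,1.75,.01);P=proj("scene",np.vstack([W(Q,[(.075-.194*np.cos(t)+.008*np.sin(t),s,.11+.194*np.sin(t)+.008*np.cos(t)) for s in(.1,-.1)]) for t in T])).reshape(-1,2,2)
    best=min((np.median(abs(p[0,1]+(xs-p[0,0])*(p[1,1]-p[0,1])/(p[1,0]-p[0,0])-ys)),t) for p,t in zip(P,T))
    print('lid est (err px, rad)',best,len(xs));return b
''')
E
python3 -c "
from h import *
b=bar();cv2.imwrite('pics/m4.png',cv2.resize(b[100:240,190:360],None,fx=4,fy=4,interpolation=2))"
```

```text
lid est (err px, rad) (np.float64(1.4051127169092297), np.float64(1.34)) 283
```

View pics/m4.png

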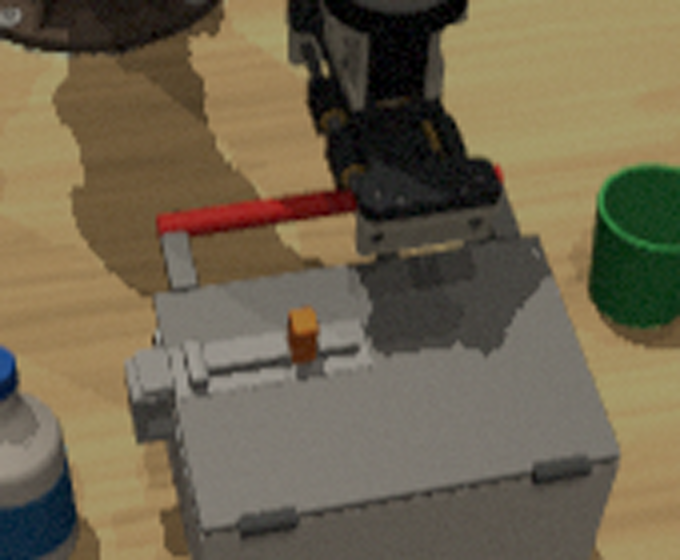

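```bash
python3 -c "
from h import *
T=np.array([0,.057,.1,.13,.17,.2,.3])
print(np.c_[T,proj('scene',np.vstack([W(Q,(.075-.194*np.cos(t)+.008*np.sin(t),-.104,.11+.194*np.sin(t)+.008*np.cos(t))) for t in T]))])"
```

```text
[[0.00000000e+00 2.29840239e+02 1.64293306e+02]
 [5.70000000e-02 2.29627109e+02 1.61277695e+02]
 [1.00000000e-01 2.29491988e+02 1.59093636e+02]
 [1.30000000e-01 2.29411209e+02 1.57618847e+02]
 [1.70000000e-01 2.29321235e+02 1.55718177e+02]
 [2.00000000e-01 2.29267377e+02 1.54344087e+02]
 [3.00000000e-01 2.29175659e+02 1.50105381e+02]]
```

The lid is at about 0.17 rad, so it is free of the catch. Next are the arc rows.

```bash
python3 -c "
import numpy as np
T=np.arange(.17,1.46,.08);x=-.194*np.cos(T)+.008*np.sin(T);z=.194*np.sin(T)+.008*np.cos(T)
print(np.c_[T[1:],np.diff(x),-np.diff(z)].round(4))"
```

```text
[[ 0.25    0.0039 -0.015 ]
 [ 0.33    0.005  -0.0147]
 [ 0.41    0.0062 -0.0142]
 [ 0.49    0.0073 -0.0137]
 [ 0.57    0.0084 -0.0131]
 [ 0.65    0.0094 -0.0124]
 [ 0.73    0.0104 -0.0116]
 [ 0.81    0.0113 -0.0107]
 [ 0.89    0.0121 -0.0098]
 [ 0.97    0.0128 -0.0088]
 [ 1.05    0.0135 -0.0077]
 [ 1.13    0.0141 -0.0066]
 [ 1.21    0.0145 -0.0055]
 [ 1.29    0.0149 -0.0043]
 [ 1.37    0.0152 -0.0031]
 [ 1.45    0.0154 -0.0019]]
```

```bash
python3 -m pendant '[0,0.004,-0.015,0,0,0,0, 0,0.005,-0.0147,0,0,0,0, 0,0.006,-0.0142,0,0,0,0, 0,0.0073,-0.0137,0,0,0,0, 0,0,0,0,0,0,0]'|sed -n '1,6p'
python3 -c "
from h import *
go();print('expect x -94.4.., TCP z 194')"
```

```text
clock: 17.02
position: [0.5095, 0.1294, 0.1942]
ee_rot: [-2.204, -2.239, 0.002]
force: [-6.3, -4.9, 4.1]
width: 0.166
gripper_force: 25.0
t 17.025 bin TCP mm [-93.4  28.9 194.2] F [-6.3 -4.9  4.1] w 15.2 gf 25.00398337841034 j [ 0.14  0.4  -0.65  1.83  0.28  1.01 -0.61]
turn [-0.0009  0.0008  0.0007]
expect x -94.4.., TCP z 194
```

```bash
python3 -m pendant '[0,0.0084,-0.0131,0,0,0,0, 0,0.0094,-0.0124,0,0,0,0, 0,0.0104,-0.0116,0,0,0,0, 0,0.0113,-0.0107,0,0,0,0, 0,0.0121,-0.0098,0,0,0,0, 0,0,0,0,0,0,0]'|sed -n '1,6p'
python3 -m pendant '[0,0.0128,-0.0088,0,0,0,0, 0,0.0135,-0.0077,0,0,0,0, 0,0.0141,-0.0066,0,0,0,0, 0,0,0,0,0,0,0]'|sed -n '1,6p'
```

```text
clock: 17.77
position: [0.5589, 0.1307, 0.2535]
ee_rot: [-2.201, -2.239, 0.006]
force: [-22.7, -8.7, 28.3]
width: 0.166
gripper_force: 25.0
clock: 18.27
position: [0.6028, 0.1317, 0.2776]
ee_rot: [2.202, 2.238, 0.005]
force: [-8.1, -7.0, 19.8]
width: 0.163
gripper_force: 25.0
```

The force rose along the radial direction, so a fingertip is near the lid edge. The lid is at about 1.1 rad. I'll let go, back off upward, and finish with a push from the front.

```bash
python3 -m pendant '[0,0,0,0,0,0,0.03, 0,0,0,0,0,0,0.03, 0,0,0,0,0,0,0.03]'|sed -n '1,6p'
python3 -m pendant '[0,0,-0.02,0,0,0,0.03, 0,0,-0.03,0,0,0,0.03, 0,-0.03,-0.01,0,0,0,0, 0,-0.04,0,0,0,0,0, 0,0,0,0,0,0,0]'|sed -n '1,6p'
python3 -c "
from h import *
go();b=bar();cv2.imwrite('pics/m5.png',cv2.resize(b[60:270,150:420],None,fx=2.5,fy=2.5,interpolation=2))"
```

```text
clock: 18.65
position: [0.602, 0.1314, 0.2737]
ee_rot: [-2.203, -2.239, -0.001]
force: [0.3, 0.5, 0.8]
width: 0.323
gripper_force: 0.0
clock: 19.27
position: [0.5297, 0.1305, 0.3342]
ee_rot: [2.201, 2.241, -0.0]
force: [0.7, -0.8, 0.2]
width: 0.049
gripper_force: 0.0
t 19.275 bin TCP mm [-73.1  29.8 334.2] F [ 0.7 -0.8  0.2] w 4.5 gf 0.0 j [ 0.16  0.31 -0.67  1.57  0.2   1.32 -0.51]
turn [0.0004 0.0006 0.0028]
lid est (err px, rad) (np.float64(1.8676913669885664), np.float64(0.47000000000000003)) 752
```

View pics/m5.png

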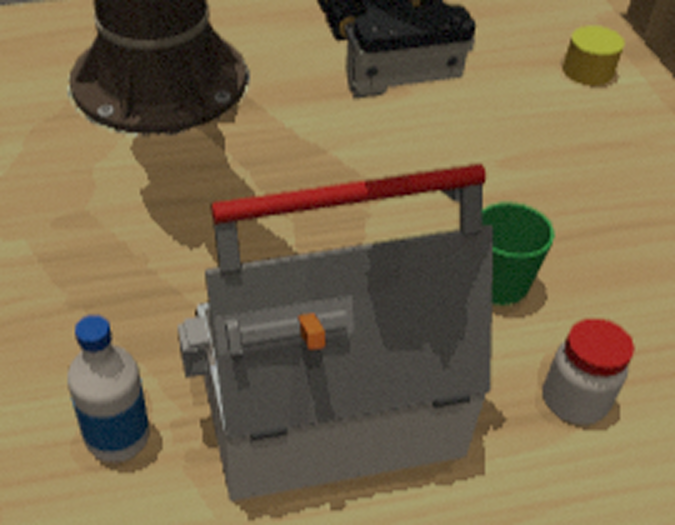

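The picture shows the lid standing at about 1.1 rad with the bystanders untouched. I'll push the bar from the front up to about 1.4 rad.

```bash
python3 -m pendant '[0,0,0.03,0,0,0,0, 0,0,0.03,0,0,0,0, 0,0.014,0,0,0,0,0, 0,0.014,0,0,0,0,0, 0,0.012,0,0,0,0,0, 0,0.012,0,0,0,0,0, 0,0.012,0,0,0,0,0, 0,0,0,0,0,0,0]'|sed -n '1,6p'
python3 -m pendant '[0,0.012,0,0,0,0,0, 0,0.011,0,0,0,0,0, 0,0.011,0,0,0,0,0, 0,0,0,0,0,0,0]'|sed -n '1,6p'
python3 -c "
from h import *
go()"
```

```text
clock: 20.32
position: [0.5968, 0.1312, 0.2739]
ee_rot: [-2.204, -2.239, -0.001]
force: [-0.2, 0.8, -0.3]
width: 0.004
gripper_force: 0.0
clock: 20.82
position: [0.6308, 0.1311, 0.2731]
ee_rot: [2.204, 2.238, 0.001]
force: [-0.2, -0.1, -0.5]
width: 0.006
gripper_force: 0.0
t 20.825 bin TCP mm [ 28.   28.8 273.1] F [-0.2 -0.1 -0.5] w 0.5 gf 0.0 j [ 0.1   0.52 -0.61  1.43  0.3   1.29 -0.52]
turn [ 0.0006 -0.0001  0.0002]
```

```bash
python3 -c "
from h import *
b=bar();cv2.imwrite('pics/m6.png',cv2.resize(b[60:270,150:420],None,fx=2.5,fy=2.5,interpolation=2))"
```

```text
lid est (err px, rad) (np.float64(2.0971014255501643), np.float64(1.42)) 552
```

View pics/m6.png

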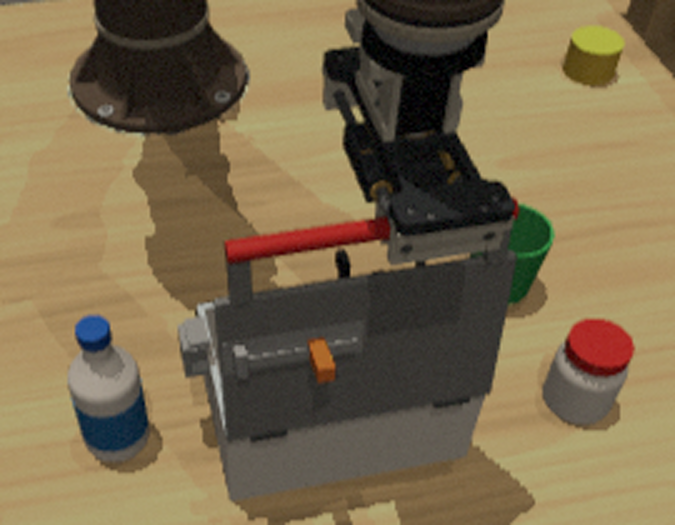

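The lid moved further back, with the bar's end now at full (241,159). I'll back off in -x and evaluate the angle.

```bash
python3 -m pendant '[0,-0.02,0,0,0,0,0, 0,-0.04,0,0,0,0,0, 0,-0.05,-0.02,0,0,0,0, 0,-0.05,-0.02,0,0,0,0, 0,0,0,0,0,0,0]'|sed -n '1,6p'
python3 -c "
from h import *
T=np.arange(1,1.6,.1)
print(np.c_[T,proj('scene',np.vstack([W(Q,(.075-.194*np.cos(t)+.008*np.sin(t),-.104,.11+.194*np.sin(t)+.008*np.cos(t))) for t in T]))].round(2))
b=bar();h=cv2.cvtColor(b,cv2.COLOR_BGR2HSV);m=((h[...,0]<6)|(h[...,0]>174))&(h[...,1]>150)&(h[...,2]>50);m[:90]=0;m[240:]=0;m[:,:215]=0;m[:,360:]=0
p=np.argwhere(m)[:,::-1].astype(np.float32);print(cv2.boxPoints(cv2.minAreaRect(p)))
print(observe()['dq'].round(3))"
```

```text
clock: 21.5
position: [0.4677, 0.1294, 0.3154]
ee_rot: [2.199, 2.239, 0.003]
force: [0.7, 0.2, 0.7]
width: 0.0
gripper_force: 0.0
[[  1.   233.04 140.78]
 [  1.1  234.32 143.27]
 [  1.2  235.8  146.92]
 [  1.3  237.46 151.78]
 [  1.4  239.29 157.86]
 [  1.5  241.27 165.15]
 [  1.6  243.39 173.6 ]]
lid est (err px, rad) (np.float64(2.1029495632659234), np.float64(0.03)) 799
[[239.52927 156.00928]
 [355.64304 137.73212]
 [357.08377 146.88498]
 [240.97    165.16214]]
[-0.004  0.054  0.027 -0.024  0.018 -0.008 -0.004]
```

The bar's end is at (240.2,160.6), which puts the lid at about 1.42 rad. It stands by itself and the robot is clear.

```bash
python3 -c "
from cell import *
print(sign_off())"
```

```text
the job is handed in; nothing more can be done
None
```

The job is handed in: the bolt is drawn to its end stop, the catch was freed by its tab, and the lid stands open by itself at about 1.42 rad; the bottle, tub and jar look untouched in the pictures, and no verdict came back.

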